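# Clamp a filter cartridge in the spoked hand press

### The arm

A 6-joint arm with a two-finger parallel gripper is mounted at the origin on the work surface. World frame = base frame: x ahead of the robot, y to its left, z up, the work surface at z = 0. Lengths are in m, angles in rad, forces in N, time in s.
With the tool pointing down it reaches from about 0.275 to 0.825 m from the base axis. Payload 4.9 kg.
Tool frame: the origin (TCP) lies at the centre of the arm's flange, where the gripper is bolted on; the fingertips stand 173 mm ahead of it and the grasp point (between the pads) lies 155 mm ahead of it (r.grip_depth is the distance from the TCP to the grasp point, in m); y points along the fingers, z is the direction in which the jaws open and shut, and the axes are right-handed (so a half turn about y gives the same grasp; the last joint's range is limited). The gripper opens to 85 mm and grips with 20 to 120 N. Pads are 22 mm wide; open, the fingers measure 114 mm over their backs; the gripper's body (76 mm by 85 mm) begins 54 mm behind the grasp point. The pads swing forward as they close: fully open they stand 13 mm farther back than shut.
Start: joints at [1.157, 0.326, -0.193, 1.052, 0, 1.437], TCP at [0.152, 0.529, 0.405] pointing down, gripper open.
Joint ranges: [-2.65, 2.65], [-0.97, 1.79], [-1.3, 1.35], [-1.93, 2.1], [-1.47, 1.37], [-3.14, 3.14]. Speed limits (rad/s): [2.57, 2.57, 3.14, 3.14, 3.14, 3.14].

### API

Orientations are given as a unit quaternion [x, y, z, w].
In Python, from station import r, planner, get_image, camera_params, readout gives the robot as it stands. Calls block until the motion is done:
- r.movep(position, orientation): joint-space move of the TCP to a pose.
- r.move_linear(position, attitude=None, speed=0.15): straight line of the TCP; attitude=None keeps the orientation; speed is the mean speed in m/s.
- r.move_joints(angles): joint-space move.
- r.gripper_to(opening, grip_force=None): finger opening in m; grip_force is the grip in N (None keeps the last); returns when the fingers have stopped.
- r.pause(seconds).
- planner.solve_ik(position, orientation): joint angles nearest the present ones, or None.
- get_image(name): name is "scene" or "side" or "wrist"; returns (picture, depth): 384x512x3 uint8, red, green, blue; 384x512 float32, m along the optical axis (not along the pixel's ray), 0 where there is no reading.
- camera_params(name): a dict with "fx", "fy", "cx", "cy" (pixels), "view" (4x4, takes a point from world to camera coordinates); the wrist camera has in their place "mount" (4x4, takes a point from camera to tool coordinates, whose origin is the TCP and whose axes are the tool frame's). Camera axes: x right, y down, z forward; pixel columns grow to the right and rows downward; lengths in m; the calibration is good to about 2 mm. A picture is of the moment at which its call begins: read the wrist's pose just before it. camera_params takes no time and is no camera call.
A pose or a line that the arm cannot do raises r.IKError and nothing moves.
- r.hand_in(): hands the job in, once; it reports no verdict.
Readings, each from a call of its own:
- readout.current_time(): time.
- readout.current_joint_positions(): joint angles.
- readout.current_qvel(): joint speeds.
- readout.current_joint_torque(): joint torques, N m.
- readout.current_tool_pos(): TCP position.
- readout.current_ee_rot(): TCP orientation.
- readout.current_force(): force on the tool from outside, world axes, zero at the start.
- readout.current_wrist_torque(): the same for the moment, N m.
- readout.current_grip_width(): finger opening in m.
Only numpy, scipy, OpenCV 4.12 (cv2) and the standard library are available. Lean on these libraries where they do the work, as an engineer would, in place of code of your own. Each camera call takes 0.05 s, during which the arm holds its last target. There are 200 camera calls.

### The job

Lift the steel filter cartridge from its grey rest and lay it lengthwise on the two rails of the hand press, then let go of it. Turn the press's capstan clockwise (seen from above) by pushing one spoke after another with the fingers, moving the ram only that way, until the ram has pushed the cartridge's nose into the end block and you feel it clamped firmly against the spring stop hidden inside; stop there, as overtightening crushes the cartridge. Go gently on the spokes, leave the other things on the bench where they are, and leave the cartridge clamped.

Things in the scene. Friction and masses are not known exactly. Their poses are not given: they have to be found in the camera images.
- cartridge: Steel cylinder lying level, to be clamped: middle part 30 mm in diameter, 70 mm long, plus at each end a nose 16 mm in diameter, 26 mm long (122 mm in all, ends alike, about 0.25 kg). Origin at its very centre; its own y is its long axis (it may be rolled about y). It starts on the rest, its axis 40 mm above the table, over two rods that do not stick out beyond its sides.
- press: Hand press, fixed. Origin: centre of the underside of its base plate (120 mm in x, 400 in y, 15 thick). Its axis runs along its own +y, at x = 0: gearbox (90 x 90 mm, top at z = 85 mm) with the capstan above it, centred at y = -145 mm; two rails; end block (70 mm wide, y = 135 to 195 mm, top at z = 85 mm).
- rail_mid (a point): Middle of a cartridge's axis line above the rails: press x = 0, y = 52.5, z = 50 mm. Rails: two level steel rods along the press's y from y = -30 to 135 mm, 10 mm thick, 18 mm between centres; a cartridge on them has its axis 50 mm above the table. They do not stick out beyond its sides, so fingers pass down beside them; the base plate's top is at z = 15 mm.
- guard (a point): Centre of the top of a clear fixed guard plate over the spokes' circle on the rails' side, 151 mm above the table, 5 mm thick: press x = -115 to 115, y = -121 to -9 mm, with posts at x = +-105, y = -40 mm. So spokes can be reached only in the other half of their circle, press y below -121 mm; nothing blocks fingers there.
- hub_axis (a point): Point on the capstan's vertical axis at the height of the spokes' centre lines (125 mm above the table). The hub is 40 mm in diameter and reaches 18 mm above the spokes.
- spoke_end (a point): Centre of the ball at the end of one of the four spokes, 115 mm from the capstan's axis; it turns with the capstan. Spokes: level steel rods 10 mm thick, 90 degrees apart, each with a black ball 20 mm in diameter; the gearbox top is 40 mm below their centre lines.
- capstan (a joint): Angle of the capstan, rad, grows clockwise seen from above, 0 to 6; starts between 0 and 0.8. Each rad drives the ram 16 mm along the press's +y (and back when turned back). Turning it freely takes 0.6 N m (7 N on a spoke 85 mm out); it stays where it is left. A push of F newtons of the ram adds 0.016 x F N m. Once a finger stops, its push relaxes by some 0.2 N m.
- ram: Steel ram out of the gearbox, above the rails, 24 mm wide. Origin: centre of its flat front face, which looks along press +y. Once the nose meets the hidden stop its push jumps to 10 N and grows by 8 N per mm of further travel. Firm: 15 to 50 N, best about 30 N (12 to 13 N moving, on a spoke 85 mm out); over 50 N crushes the cartridge. Fingers must not push it.
- bore_mouth (a point): Centre of the mouth of the square 22 mm bore in the end block's face, 50 mm above the table, 157 to 170 mm from the ram's face at the start. The bore runs along the press's +y. The spring stop sits 5 to 19 mm inside; its depth is not measured and must be felt.
- rest: Grey plastic stand 70 x 100 mm, fixed, origin under its centre, y along the cartridge it carries.
- solvent_bottle: Bystander: glass bottle with blue cap, 70 mm in diameter, 150 mm high. Origin under its centre.
- beaker: Bystander: glass beaker, 66 mm in diameter, 85 mm high. Origin under its centre.
- spanner: Bystander: spanner 150 mm long lying on the bench. Origin under its middle.
- vial: Bystander: small amber vial 24 mm in diameter, 45 mm high. Origin under its centre.
- spare_fitting: Bystander: steel fitting standing upright, 34 mm in diameter, 40 mm high. Origin under its centre.
- sample_jar: Bystander: amber jar 52 mm in diameter, 70 mm high. Origin under its centre.
Mind the look-alikes: they are no part of the job. Of the things that look like the cartridge, the largest one is meant.

How it is judged:
On the way, in this order (a step that is already met when the one before it is completed fails the run):
1. the cartridge lies on the rails between ram and end block, let go (x of cartridge in the frame of press between -0.006 and 0.006 m and z of cartridge in the frame of press between 0.045 and 0.055 m and angle between the y axis of cartridge and the y axis of press, either way round below 0.1 rad and contact force between the fingers and cartridge below 0.1 N), for 0.2 s.
2. the ram clamps the cartridge firmly (15 N or more), its nose in the bore (contact force between ram and cartridge above 15 N and y of cartridge in the frame of bore_mouth above -0.058 m), for 0.2 s.
At the end, for the whole second after the job is handed in: The cartridge lies on the press's rails (axis within 6 mm of the press's axis, within 0.1 rad of it), its nose at least 3 mm into the bore, at rest, and the ram presses on it with 15 to 50 N (all of step 2 and contact force between ram and cartridge below 50 N and x of cartridge in the frame of press between -0.006 and 0.006 m and z of cartridge in the frame of press between 0.044 and 0.056 m and angle between the y axis of cartridge and the y axis of press, either way round below 0.1 rad and linear speed of cartridge below 0.01 m/s); the robot touches nothing.
It fails at once if the ram pushes the cartridge with more than 50 N (crushed) (contact force between ram and cartridge above 50 N).
It fails at once if a spoke is pushed with more than 30 N (contact force between the fingers and capstan above 30 N).
It fails at once if the ram is pushed by the fingers (contact force between the fingers and ram above 8 N).
It fails at once if a bystander is moved by more than 25 mm (distance of any of solvent_bottle, beaker, spanner, vial, spare_fitting, sample_jar from where it was at the start of the episode above 0.025 m).
It also fails if it takes over 72 s, if anything falls off the work surface, if the arm or the gripper's body presses on something with over 40 N, if the wrist force passes 120 N, or if a joint passes its speed limit or range.

## Working session

There is one attempt and no reset: what is moved stays moved. The work goes in short steps, each a Python script; the robot and the scene stay as the last script left them, time stands still between calls to the robot, and variables do not carry over. Pictures are saved under pics/ and viewed, about 8 in all and at most 12, crops included, and the job is handed in when it is done.

```bash
mkdir -p pics; ls; cat > h.py <<'E'
from station import r, planner, get_image, camera_params, readout
import numpy as np, cv2
from scipy.spatial.transform import Rotation as R
def snap(n):
    v=None
    if n=="wrist":
        p=np.array(readout.current_tool_pos());q=readout.current_ee_rot()
        T=np.eye(4);T[:3,:3]=R.from_quat(q).as_matrix();T[:3,3]=p
    im,d=get_image(n);c=camera_params(n)
    M=T@np.array(c["mount"]) if n=="wrist" else np.linalg.inv(np.array(c["view"]))
    return im,d,c,M
def cloud(d,c,M):
    v,u=np.mgrid[:d.shape[0],:d.shape[1]]
    P=np.stack([(u-c["cx"])/c["fx"]*d,(v-c["cy"])/c["fy"]*d,d],-1)@M[:3,:3].T+M[:3,3]
    P[d==0]=np.nan
    return P
def ray(uv,z,c,M):
    uv=np.atleast_2d(uv).astype(float)
    D=np.stack([(uv[:,0]-c["cx"])/c["fx"],(uv[:,1]-c["cy"])/c["fy"],np.ones(len(uv))],-1)@M[:3,:3].T
    return M[:3,3]+D*((z-M[2,3])/D[:,2])[:,None]
def save(im,n): cv2.imwrite("pics/"+n,im[...,::-1])
E
python3 - <<'E'
from h import *
for n in("scene","side","wrist"):
    im,d,c,M=snap(n); save(im,n+"0.png"); np.savez(n+"0.npz",im=im,d=d,M=M,**{k:c[k] for k in("fx","fy","cx","cy")})
    print(n,M.round(3).tolist(),c["fx"])
print(readout.current_ee_rot(),readout.current_time())
a,b,c=[cv2.imread(f"pics/{n}0.png") for n in("scene","side","wrist")]
cv2.imwrite("pics/ab.png",np.vstack([a,b])[:, :])
E
```

```text
pics
scene [[-0.517, 0.598, -0.613, 1.209], [0.856, 0.357, -0.373, 0.502], [-0.004, -0.718, -0.696, 0.833], [0.0, 0.0, 0.0, 1.0]] 446.4564947454531
side [[-0.991, -0.068, 0.117, 0.451], [-0.134, 0.618, -0.774, 0.881], [-0.02, -0.783, -0.622, 0.744], [0.0, 0.0, 0.0, 1.0]] 454.08971589978495
wrist [[0.277, 0.915, 0.294, 0.076], [0.961, -0.263, -0.087, 0.549], [-0.002, 0.307, -0.952, 0.372], [0.0, 0.0, 0.0, 1.0]] 303.8365074358451
[ 0.70064942 -0.09872329  0.09848828 -0.69974579] 0.15
```

View pics/scene0.png

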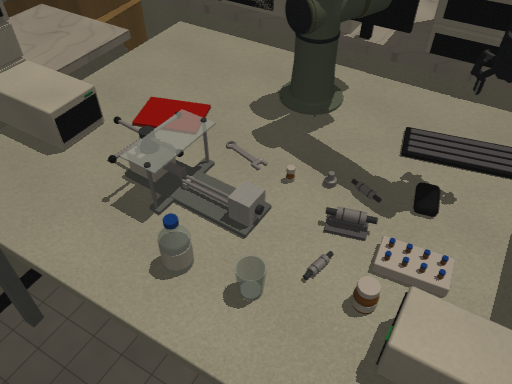

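View pics/side0.png

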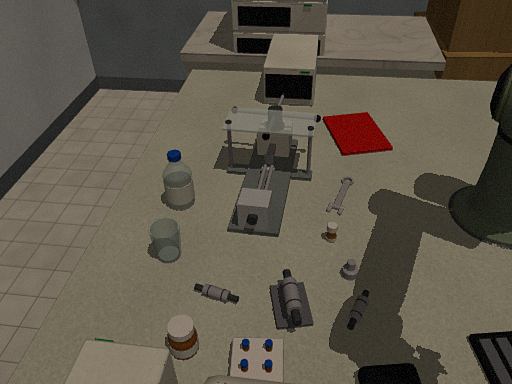

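The scene shows three cartridge look-alikes. One is on the grey rest at scene (350,217) / side (291,295). The loose ones are at (367,190) / (358,308) and (318,265) / (216,293). The largest is the one on the grey rest, which fits the description. The press has its end block at scene (247,203) and its capstan around (150,140). I'll confirm with a crop and measure from depth.

```bash
cat > m.py <<'E'
from h import *
for n in("scene","side"):
    z=np.load(n+"0.npz"); c={k:float(z[k]) for k in("fx","fy","cx","cy")}; im,d,M=z["im"],z["d"],z["M"]
    P=cloud(d,c,M)
    box={"scene":(300,195,400,245),"side":(262,260,325,335)}[n]
    m=np.zeros(d.shape,bool); m[box[1]:box[3],box[0]:box[2]]=1
    q=P[m&(P[...,2]>.040)&(P[...,2]<.07)]
    rr=cv2.minAreaRect((q[:,:2]*1000).astype(np.float32)); print(n,"cart",len(q),rr,q[:,2].max(),q.mean(0))
    q=P[m&(P[...,2]>.049)&(P[...,2]<.07)]   # top strip of body
    print("  top",cv2.minAreaRect((q[:,:2]*1000).astype(np.float32)),len(q))
    box={"scene":(215,175,275,235),"side":(228,185,285,235)}[n]
    m=np.zeros(d.shape,bool); m[box[1]:box[3],box[0]:box[2]]=1
    q=P[m&(abs(P[...,2]-.085)<.006)]
    print("  block",len(q),cv2.minAreaRect((q[:,:2]*1000).astype(np.float32)),np.median(q[:,2]))
    box={"scene":(105,110,285,240),"side":(215,100,330,240)}[n]
    m=np.zeros(d.shape,bool); m[box[1]:box[3],box[0]:box[2]]=1
    q=P[m&(abs(P[...,2]-.015)<.006)]
    print("  base",len(q),cv2.minAreaRect((q[:,:2]*1000).astype(np.float32)))
    # black balls
    dark=(im.max(2)<45)&m&(P[...,2]>.1)&(P[...,2]<.16)
    k,l,s,ct=cv2.connectedComponentsWithStats(dark.astype(np.uint8))
    for i in range(1,k):
        if s[i,4]>12: print("  dark",ct[i].round(1),s[i,4],np.nanmedian(P[l==i],0).round(3))
z=[np.load(n+"0.npz")["im"] for n in("scene","side","wrist")]
A=cv2.resize(z[0][160:290,290:400],None,fx=3.6,fy=3.6)[:400,:396]
B=cv2.resize(z[0][105:215,100:220],(400,367),interpolation=cv2.INTER_CUBIC)
C=np.zeros((600,800,3),np.uint8);C[:A.shape[0],:A.shape[1]]=A;C[:367,400:]=B
C[400:,:266]=cv2.resize(z[2],(266,200)); C[370:600,400:706]=cv2.resize(z[1][95:185,215:335],(306,230))
save(C,"crop1.png")
E
python3 m.py
```

```text
scene cart 505 ((477.9861145019531, 362.17596435546875), (175.26220703125, 52.35788345336914), 84.41505432128906) 0.059046453158067 [0.48133727 0.34174968 0.04960069]
  top ((479.802001953125, 362.39141845703125), (174.7808380126953, 45.3012809753418), 83.90355682373047) 279
  block 601 ((575.52734375, 103.2296142578125), (61.21474838256836, 73.81748962402344), 86.91167449951172) 0.08576496454297056
  base 3820 ((487.2022705078125, -138.97412109375), (620.8984375, 341.68463134765625), 67.05256652832031)
  dark [116.3 119.7] 31 [ 0.557 -0.318  0.133]
  dark [141.4 135.2] 18 [ 0.581 -0.207  0.14 ]
  dark [180.2 154.2] 16 [ 0.58  -0.084  0.128]
  dark [111.8 158.9] 48 [ 0.681 -0.215  0.131]
side cart 686 ((476.3514709472656, 332.6725158691406), (29.63922882080078, 124.1119613647461), 14.003988265991211) 0.05651521545485039 [0.47574741 0.3390466  0.04911758]
  top ((473.68182373046875, 344.1827697753906), (23.112512588500977, 93.81182098388672), 13.475296974182129) 358
  block 582 ((578.3003540039062, 103.80360412597656), (64.04033660888672, 70.1540756225586), 86.53948974609375) 0.08421133275869813
  base 2735 ((547.2130737304688, -175.16070556640625), (275.4570617675781, 643.2360229492188), 0.7734850645065308)
  dark [275.3 107.5] 47 [ 0.564 -0.21   0.142]
  dark [317.9 118.2] 23 [ 0.448 -0.189  0.128]
  dark [227.7 121.6] 18 [ 0.675 -0.104  0.154]
  dark [310.3 127.6] 20 [ 0.466 -0.096  0.154]
  dark [265.4 136.1] 42 [ 0.577 -0.086  0.128]
```

View pics/crop1.png

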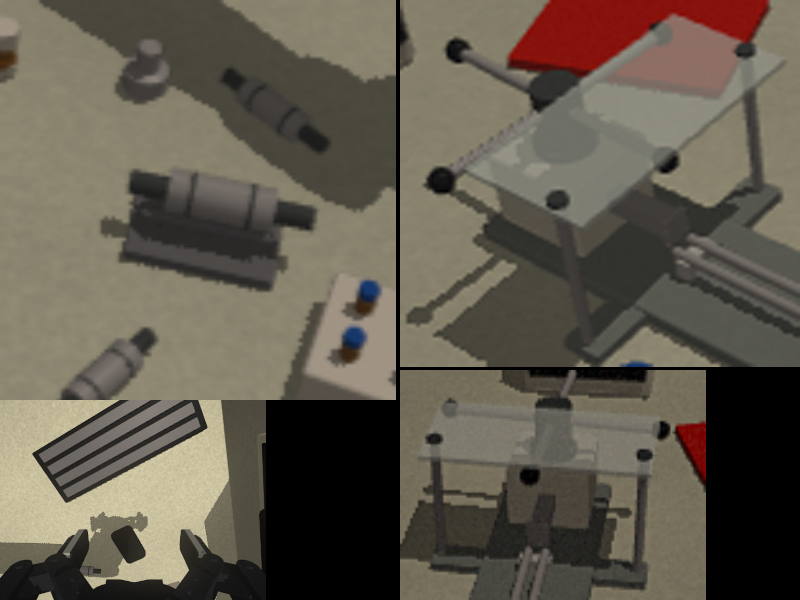

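The crop confirms that the large one on the grey rest is the cartridge (top left, about (220,200)). The press sits at roughly 86.8°, with a hub near (0.561, -0.206). Next I'll look at both from close by.

```bash
cat >> h.py <<'E'
def down(yaw):   # jaw axis (tool z) at world angle yaw, tool y straight down
    z=np.array([np.cos(yaw),np.sin(yaw),0]);y=np.array([0,0,-1.]);x=np.cross(y,z)
    return R.from_matrix(np.stack([x,y,z],1)).as_quat()
G=0.155
E
python3 - <<'E'
from h import *
print(R.from_quat(readout.current_ee_rot()).as_matrix().round(2).tolist(), r.grip_depth)
print(np.array(camera_params("wrist")["mount"]).round(3).tolist())
def look(name,xy,yaws,z):
    qs=[(planner.solve_ik([*xy,z],down(y)),y) for y in yaws]
    print([(None if q is None else np.round(q,2).tolist(),y) for q,y in qs])
    q=[a for a in qs if a[0] is not None]
    q=min(q,key=lambda a:abs(a[0][5]))
    r.movep([*xy,z],down(q[1])); r.pause(.2)
    im,d,c,M=snap("wrist"); save(im,name+".png"); np.savez(name+".npz",im=im,d=d,M=M,**{k:c[k] for k in("fx","fy","cx","cy")})
    return im,cloud(d,c,M)
a=np.deg2rad
i1,P=look("w_press",(.571,.02),[a(-3.2),a(176.8)],.40)
i2,Q=look("w_cart",(.477,.335),[a(14),a(194)],.36)
m=(Q[...,2]>.036)&(np.hypot(Q[...,0]-.477,Q[...,1]-.335)<.085)
print("cart",m.sum(),cv2.minAreaRect((Q[m][:,:2]*1000).astype(np.float32)))
m&=Q[...,2]>.049
print("body",m.sum(),cv2.minAreaRect((Q[m][:,:2]*1000).astype(np.float32)),Q[m].max(0))
m=(abs(P[...,2]-.085)<.008)&(np.hypot(P[...,0]-.577,P[...,1]-.1035)<.06)
print("block",m.sum(),cv2.minAreaRect((P[m][:,:2]*1000).astype(np.float32)))
m=(abs(P[...,2]-.043)<.006)&(abs(P[...,0]-.571)<.03)&(P[...,1]>0)&(P[...,1]<.065)
print("rails",m.sum(),cv2.minAreaRect((P[m][:,:2]*1000).astype(np.float32)),np.median(P[m][:,2]))
for y0 in np.arange(0,.065,.013):
    k=m&(abs(P[...,1]-y0-.0065)<.0065); print(y0+.0065, np.percentile(P[k][:,0],[2,98]).round(4), P[k][:,0].mean())
save(np.hstack([i1,i2])[:, :],"w12.png"); cv2.imwrite("pics/w12.png",cv2.resize(cv2.imread("pics/w12.png"),(800,300)))
print(readout.current_time())
E
```

```text
[[0.96, -0.0, 0.28], [-0.28, -0.0, 0.96], [-0.0, -1.0, -0.0]] 0.1547
[[0.001, 0.952, 0.307, -0.078], [0.001, -0.307, 0.952, 0.032], [1.0, -0.001, -0.001, -0.001], [0.0, 0.0, 0.0, 1.0]]
[([-0.09, 0.37, -0.14, 1.06, 0.0, 1.53], np.float64(-0.05585053606381855)), ([-0.09, 0.37, -0.14, 1.06, 0.0, -1.61], np.float64(3.085742117525975))]
[([0.49, 0.42, -0.17, 0.98, 0.0, 1.81], np.float64(0.24434609527920614)), ([0.49, 0.42, -0.17, 0.98, 0.0, -1.33], np.float64(3.385938748868999))]
cart 37115 ((477.5424499511719, 330.9894714355469), (126.26570892333984, 107.49595642089844), 52.88584518432617)
body 35737 ((479.54754638671875, 327.22296142578125), (143.9834442138672, 81.85739135742188), 34.81724548339844) [0.55284608 0.36629089 0.27977766]
block 5618 ((578.2645263671875, 100.56991577148438), (60.14830017089844, 70.24234771728516), 87.52894592285156)
rails 83 ((575.3640747070312, 32.033607482910156), (64.41313171386719, 23.59868812561035), 87.71061706542969) 0.03734610159009444
0.0065 [0.5642 0.585 ] 0.5717196829526084
0.0195 [0.5632 0.5834] 0.5714068884453317
0.0325 [0.5644 0.5857] 0.5735211862610036
0.0455 [0.5658 0.581 ] 0.568885733542095
0.058499999999999996 [0.5648 0.5878] 0.5746683980388246
5.425
```

View pics/w12.png

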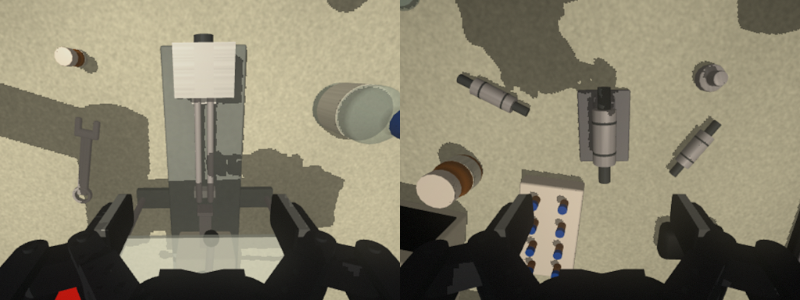

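```bash
python3 - <<'E'
from h import *
def ld(n):
    z=np.load(n+".npz"); c={k:float(z[k]) for k in("fx","fy","cx","cy")}; return z["im"],z["d"],c,z["M"]
im,d,c,M=ld("w_cart");Q=cloud(d,c,M)
m=(Q[...,2]>.036)&(Q[...,2]<.065)&(np.hypot(Q[...,0]-.477,Q[...,1]-.335)<.08)
k,l,s,ct=cv2.connectedComponentsWithStats(m.astype(np.uint8)); i=1+s[1:,4].argmax(); m=l==i
print("cart",m.sum(),cv2.minAreaRect((Q[m][:,:2]*1000).astype(np.float32)))
b=m&(Q[...,2]>.0485); X=Q[b][:,:2]; w,V=np.linalg.eigh(np.cov(X.T)); print("body",b.sum(),cv2.minAreaRect((X*1000).astype(np.float32)),np.degrees(np.arctan2(*V[::-1,1])),Q[b][:,2].max())
im,d,c,M=ld("w_press");P=cloud(d,c,M)
hsv=cv2.cvtColor(im,cv2.COLOR_RGB2GRAY)
L=[]
for v in range(132,226,4):
    row=hsv[v,235:290].astype(int); 
    br=np.where(row>np.percentile(row,20)+25)[0]+235
    if len(br): L.append((v,br.min(),br.max()))
print(L)
for v,a,b in L:
    p=ray([[a-.5,v],[b+.5,v]],.045,c,M); print(v,p[:,:2].round(4).tolist(),((p[0]+p[1])/2)[:2].round(4),end=" | ")
# base plate edges at z=.015
print()
for v in (140,160,180,200,220):
    print(v,hsv[v,190:330:3].tolist())
E
```

```text
cart 3024 ((474.8395690917969, 330.6174621582031), (29.95763397216797, 122.19092559814453), 13.799419403076172)
body 1704 ((476.1182861328125, 326.3678894042969), (24.278915405273438, 90.72785949707031), 14.82970142364502) 104.55076196228195 0.0560324465712943
[(132, np.int64(245), np.int64(275)), (136, np.int64(235), np.int64(281)), (140, np.int64(250), np.int64(270)), (144, np.int64(250), np.int64(270)), (148, np.int64(250), np.int64(270)), (152, np.int64(250), np.int64(271)), (156, np.int64(250), np.int64(270)), (160, np.int64(250), np.int64(270)), (164, np.int64(250), np.int64(270)), (168, np.int64(250), np.int64(270)), (172, np.int64(251), np.int64(270)), (176, np.int64(251), np.int64(269)), (180, np.int64(251), np.int64(270)), (184, np.int64(251), np.int64(271)), (188, np.int64(251), np.int64(270)), (192, np.int64(251), np.int64(270)), (196, np.int64(235), np.int64(289)), (200, np.int64(235), np.int64(264)), (204, np.int64(235), np.int64(263)), (208, np.int64(235), np.int64(289)), (212, np.int64(235), np.int64(264)), (216, np.int64(235), np.int64(264)), (220, np.int64(235), np.
[... 1959 characters left out ...]
96, 197, 193]
180 [98, 186, 189, 193, 189, 188, 186, 176, 136, 137, 137, 136, 136, 135, 137, 138, 136, 136, 134, 135, 141, 160, 124, 78, 105, 127, 161, 141, 69, 104, 131, 131, 132, 129, 128, 130, 129, 130, 130, 130, 152, 192, 190, 192, 186, 189, 190]
200 [125, 186, 191, 186, 188, 183, 186, 181, 123, 133, 134, 135, 134, 135, 136, 136, 134, 136, 135, 137, 131, 160, 131, 76, 106, 74, 89, 91, 75, 77, 76, 76, 75, 76, 75, 74, 74, 75, 74, 75, 101, 110, 106, 104, 107, 110, 110]
220 [104, 191, 186, 185, 181, 183, 181, 184, 160, 132, 133, 134, 135, 136, 135, 133, 133, 131, 131, 132, 127, 160, 136, 72, 124, 102, 90, 88, 73, 73, 74, 73, 75, 106, 71, 73, 73, 74, 72, 71, 108, 108, 106, 105, 108, 108, 108]
```

The wrist view shows the cartridge as a clean 122x30 mm rectangle at (0.475, 0.331), axis 103.8°. The rails run at 87.5°, through (0.5747, 0.0517). I'll pick and place now.

```bash
cat >> h.py <<'E'
PA=np.deg2rad(87.5); PY=np.array([np.cos(PA),np.sin(PA)]); PX=np.array([PY[1],-PY[0]]); BLK=np.array([.577,.102])
def press(x,y): return BLK+PX*x+PY*(y-.165)
E
python3 - <<'E'
from h import *
c=[.475,.331]; qa=down(np.deg2rad(13.8)); qp=down(PA-np.pi/2)
r.gripper_to(.06,40)
r.movep([*c,.08+G],qa)
r.move_linear([*c,.042+G],speed=.06)
r.gripper_to(.0,40); r.pause(.2)
print("w",readout.current_grip_width(),readout.current_force())
r.move_linear([*c,.16+G],speed=.15); r.pause(.1)
print("w",readout.current_grip_width(),readout.current_force())
t=press(0,.060); print(t)
r.movep([*t,.16+G],qp)
r.move_linear([*t,.075+G],speed=.15)
r.pause(.2); f0=np.array(readout.current_force())
z=.0545
r.move_linear([*t,z+G],speed=.05)
for _ in range(6):
    r.pause(.1); f=np.array(readout.current_force())-f0; print(z,f.round(2),np.round(readout.current_tool_pos(),4))
    if f[2]>2: break
    z-=.001; r.move_linear([*t,z+G],speed=.02)
im,d,cc,M=snap("side"); save(cv2.resize(im[90:250,170:350],(720,640))[:600],"placed.png")
print(readout.current_time())
E
```

```text
w 0.028723612479980648 [-1.79173951 -0.80412699  6.03169941]
w 0.028442572613319443 [-0.18101359 -0.8041556  -1.31805624]
[ 0.57241996 -0.00290006]
0.0545 [-0.38  0.33  0.56] [ 0.5723 -0.0029  0.2092]
0.0535 [-0.3   1.76  1.2 ] [ 0.5724 -0.0029  0.2085]
0.0525 [0.56 0.51 3.8 ] [ 0.5728 -0.0029  0.2079]
14.4833
```

View pics/placed.png

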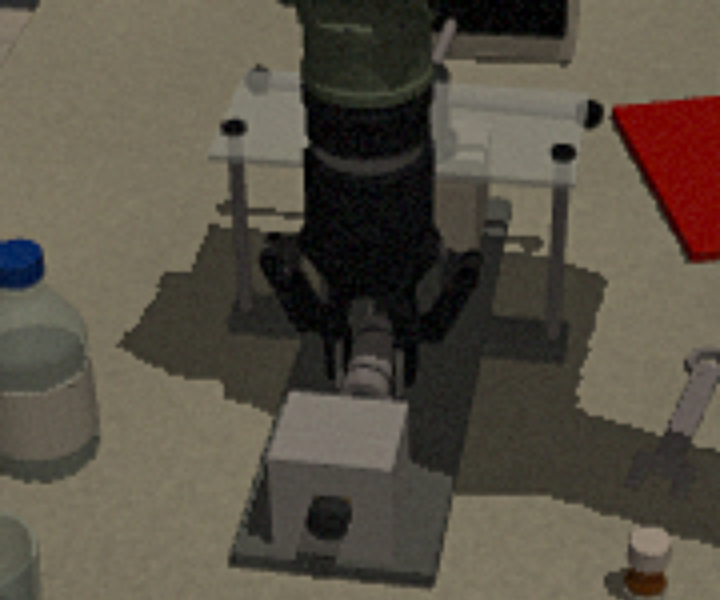

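The view shows the cartridge between the rails and the fingers, its noses along the axis just short of the end block. I'll release it, rise and check.

```bash
python3 - <<'E'
from h import *
r.gripper_to(.055); 
p=np.array(readout.current_tool_pos())
r.move_linear([p[0],p[1],.40],speed=.2)
r.pause(.1)
im,d,c,M=snap("wrist");P=cloud(d,c,M); save(im,"w_rel.png")
rel=P[...,:2]-BLK; px=rel@PX; py=rel@PY+.165
m=(P[...,2]>.052)&(P[...,2]<.075)&(abs(px)<.03)&(py<.13)&(py>-.03)
X=np.stack([px[m],py[m]],1)*1000; print("body",m.sum(),cv2.minAreaRect(X.astype(np.float32)),P[m][:,2].max())
m=(abs(P[...,2]-.085)<.006)&(abs(px)<.06)&(py>.12)
X=np.stack([px[m],py[m]],1)*1000; print("block",cv2.minAreaRect(X.astype(np.float32)))
# spokes from static cams
for n in("scene","side"):
    im,d,c,M=snap(n);P=cloud(d,c,M)
    rel=P[...,:2]-BLK; px=rel@PX; py=rel@PY+.165
    m=(im.max(2)<50)&(P[...,2]>.105)&(P[...,2]<.15)&(np.hypot(px,py+.145)<.145)
    k,l,s,ct=cv2.connectedComponentsWithStats(m.astype(np.uint8))
    for i in range(1,k):
        if s[i,4]>10:
            w=ray([ct[i]],.125,c,M)[0,:2]-BLK; w=np.array([w@PX,w@PY+.165+.145])
            print(n,ct[i].round(1),s[i,4],"rel hub",w.round(4),np.hypot(*w).round(3),np.degrees(np.arctan2(w[1],w[0])).round(1))
print(readout.current_time())
# stroke IK check
hub=press(0,-.145); print("hub",hub)
for off in (0,180,90,-90):
  o=[]
  for th in (-60,-90,-120,-155):
    w=np.deg2rad(th)+PA-np.pi/2; p=hub+.085*np.array([np.cos(w),np.sin(w)])
    q=planner.solve_ik([*p,.30],down(w+np.deg2rad(off))); o.append(None if q is None else round(float(q[5]),2))
  print(off,o)
E
```

```text
body 2443 ((1.0767154693603516, 58.638668060302734), (29.280176162719727, 122.21035766601562), 0.6287123560905457) 0.06588884927110289
block ((1.2948532104492188, 164.08511352539062), (59.7298698425293, 70.10005950927734), 89.94164276123047)
scene [116.3 119.7] 31 rel hub [-0.0076 -0.1177] 0.118 -93.7
scene [141.3 135. ] 20 rel hub [ 0.0047 -0.0139] 0.015 -71.3
scene [180.6 154. ] 19 rel hub [0.0076 0.1208] 0.121 86.4
scene [111.8 158.8] 49 rel hub [ 0.1139 -0.0078] 0.114 -3.9
side [282.   93.2] 15 rel hub [-0.0012 -0.1209] 0.121 -90.6
side [270.8 107.5] 17 rel hub [ 0.0179 -0.0311] 0.036 -60.1
side [317.9 118.2] 23 rel hub [-0.1161  0.0088] 0.116 175.7
side [265.4 136.1] 43 rel hub [0.0083 0.1173] 0.118 85.9
16.225
hub [ 0.56347799 -0.20770495]
0 [2.11, 2.59, 3.09, -2.56]
180 [-1.03, -0.55, -0.05, 0.58]
90 [0.54, 1.02, 1.52, 2.15]
-90 [-2.6, -2.13, -1.62, -0.99]
```

View pics/w_rel.png

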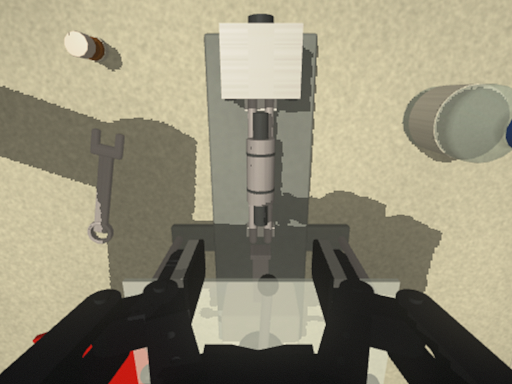

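The cartridge lies on the rails in line with them: x is about 1 mm off, the axis is within 0.01 rad, and the fingers are open around it. The spokes are at about -94° and -4° in the press frame. First stroke now.

```bash
cat >> h.py <<'E'
HUB=press(.0005,-.144); RR=.085; Z=.281
def pose(th,gap=0,z=Z):
    w=np.deg2rad(th)+PA-np.pi/2; u=np.array([np.cos(w),np.sin(w)]); n=np.array([-u[1],u[0]])
    return [*(HUB+RR*u+n*(.016+gap)),z],down(w+np.pi),n
def ftan(th,f0=0): return -float((np.array(readout.current_force())-f0)[:2]@(-pose(th)[2]))
def enter(th):
    p,q,_=pose(th,z=.36); r.movep(p,q); p,q,_=pose(th); r.move_linear(p,q,speed=.15); r.pause(.15)
    return np.array(readout.current_force())
def push(th,f0,speed=.06,wait=.1):
    p,q,_=pose(th); r.move_linear(p,q,speed=speed); r.pause(wait)
    f=ftan(th,f0); e=(np.array(readout.current_tool_pos())-p)[:2]
    print(f"{th:.1f}: F={f:.2f} lag={e@pose(th)[2]*1e3:.2f}mm t={readout.current_time():.1f}"); return f
E
python3 - <<'E'
from h import *
r.gripper_to(0.0)
f0=enter(-82); print(f0)
for th in np.r_[-85,-88,-91,-94,-97,np.arange(-105,-156,-10)]:
    if push(th,f0,.04 if th>-98 else .06)>16: print("HIGH");break
E
```

```text
[ 0.06385385 -0.36862679 -0.01366665]
-85.0: F=0.54 lag=0.19mm t=19.8
-88.0: F=-0.81 lag=0.17mm t=20.2
-91.0: F=-0.06 lag=0.18mm t=20.6
-94.0: F=1.99 lag=0.50mm t=20.9
-97.0: F=5.88 lag=0.90mm t=21.3
-105.0: F=4.91 lag=0.53mm t=21.8
-115.0: F=3.43 lag=0.18mm t=22.3
-125.0: F=2.66 lag=0.23mm t=22.8
-135.0: F=3.21 lag=0.31mm t=23.3
-145.0: F=4.24 lag=0.29mm t=23.8
-155.0: F=2.81 lag=0.21mm t=24.3
```

```bash
cat >> h.py <<'E'
def leave(th):
    p,q,_=pose(th,.01); r.move_linear(p,q,speed=.08); p[2]=.36; r.move_linear(p,q,speed=.2)
E
python3 - <<'E'
from h import *
leave(-155)
f0=enter(-55); print(f0)
for th in np.r_[-60,-64,-67,np.arange(-75,-146,-10),-150,-155]:
    if push(th,f0,.04 if th>-68 else .06)>9 and th<-68: print("HIGH");break
E
```

```text
[-0.44206214  0.56764262  0.32191046]
-60.0: F=-0.10 lag=0.21mm t=27.8
-64.0: F=-0.04 lag=0.25mm t=28.2
-67.0: F=6.06 lag=0.76mm t=28.6
-75.0: F=4.13 lag=0.32mm t=29.0
-85.0: F=3.54 lag=0.08mm t=29.5
-95.0: F=3.49 lag=0.15mm t=30.0
-105.0: F=3.53 lag=0.27mm t=30.5
-115.0: F=4.24 lag=0.29mm t=31.0
-125.0: F=4.11 lag=0.34mm t=31.5
-135.0: F=4.56 lag=0.30mm t=32.0
-145.0: F=4.68 lag=0.29mm t=32.5
-150.0: F=4.45 lag=0.34mm t=32.9
-155.0: F=5.60 lag=0.27mm t=33.3
```

```bash
cat >> h.py <<'E'
def pushm(th,f0,speed=.05):
    p,q,_=pose(th); r.move_linear(p,q,speed=speed); r.pause(.1)
    a=[]
    for _ in range(4): a.append(ftan(th,f0)); r.pause(.03)
    print(f"{th:.1f}: F={np.mean(a):.2f} sd={np.std(a):.2f} t={readout.current_time():.1f}"); return np.mean(a)
E
python3 - <<'E'
from h import *
leave(-155)
f0=enter(-57)
f0=np.mean([f0]+[(r.pause(.03),np.array(readout.current_force()))[1] for _ in range(4)],0); print(f0)
push(-63,f0,.04)
for th in np.arange(-67,-156,-5.):
    if pushm(th,f0)>7 and th<-70: print("HIGH");break
im,d,c,M=snap("side"); save(cv2.resize(im[90:250,170:350],(675,600)),"s3.png")
E
```

```text
[-0.16519348 -0.19724357 -0.00673492]
-63.0: F=0.63 lag=0.20mm t=37.0
-67.0: F=3.54 sd=0.56 t=37.5
-72.0: F=5.15 sd=0.67 t=38.0
-77.0: F=4.75 sd=0.60 t=38.5
-82.0: F=4.55 sd=0.77 t=39.0
-87.0: F=4.88 sd=0.45 t=39.6
-92.0: F=4.63 sd=0.33 t=40.1
-97.0: F=4.45 sd=0.46 t=40.6
-102.0: F=4.39 sd=0.54 t=41.2
-107.0: F=4.29 sd=0.37 t=41.7
-112.0: F=4.32 sd=0.44 t=42.2
-117.0: F=3.90 sd=0.50 t=42.8
-122.0: F=4.14 sd=0.17 t=43.3
-127.0: F=4.54 sd=0.61 t=43.9
-132.0: F=4.55 sd=0.36 t=44.4
-137.0: F=4.18 sd=0.38 t=44.9
-142.0: F=4.71 sd=0.29 t=45.5
-147.0: F=4.22 sd=0.39 t=46.0
-152.0: F=4.82 sd=0.37 t=46.5
```

View pics/s3.png

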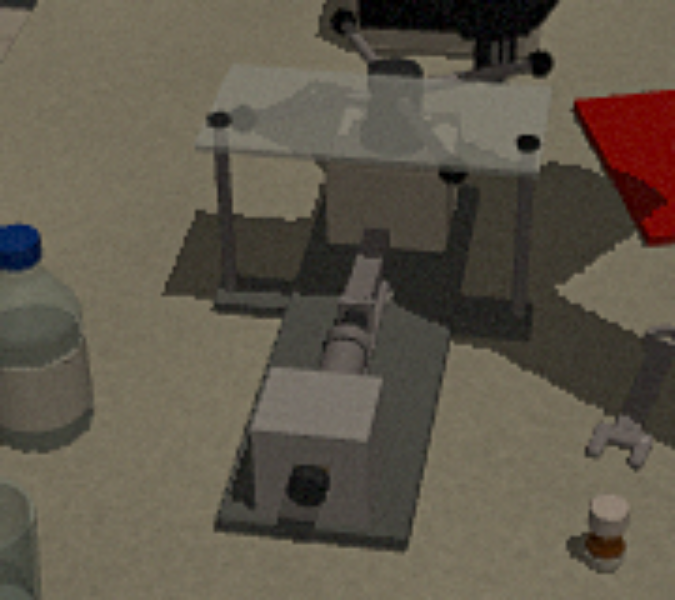

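The ram is far out and the nose is close to or inside the end block. There is no force rise yet. The finger stays on the free side here, so I'll continue this stroke in small steps.

```bash
python3 - <<'E'
from h import *
f0=np.array([-0.165,-.197,-.007]); p=[4.5]
for th in np.arange(-156,-177,-4.):
    f=pushm(th,f0); p.append(f)
    if f>7.2: print("HIGH");break
E
```

```text
-156.0: F=6.53 sd=0.51 t=47.1
-160.0: F=8.15 sd=0.50 t=47.6
HIGH
```

The stop is felt: +2.1 N at -156° and +3.7 N at -160°, which is about 20 N on the ram. About 4.5° more should give roughly 30 N.

```bash
python3 - <<'E'
from h import *
f0=np.array([-0.165,-.197,-.007])
for th in (-162.5,-164.5):
    if pushm(th,f0,.03)>10.5: break
E
```

```text
-162.5: F=10.29 sd=0.23 t=48.1
-164.5: F=10.77 sd=0.55 t=48.6
```

```bash
python3 - <<'E'
from h import *
p,q,n=pose(-164.5,.012); r.move_linear(p,q,speed=.08); r.pause(.15)
f0=np.array([-0.165,-.197,-.007]); print("free F",[round(ftan(-164.5,f0),2) for _ in range(3)])
p[2]=.37; r.move_linear(p,q,speed=.2); r.pause(.1)
print(np.round(readout.current_force(),2))
im,d,c,M=snap("scene");P=cloud(d,c,M); save(cv2.resize(im[100:250,90:290],(800,600)),"end.png")
rel=P[...,:2]-BLK; px=rel@PX; py=rel@PY+.165
m=(P[...,2]>.05)&(P[...,2]<.072)&(abs(px)<.02)&(py<.13)&(py>.0)
X=np.stack([px[m],py[m]],1)*1000; print(m.sum(),cv2.minAreaRect(X.astype(np.float32)),readout.current_time())
E
```

```text
free F [-0.17, -0.17, -0.17]
[ 0.3  -0.36  0.16]
386 ((1.1435165405273438, 62.228248596191406), (124.06462860107422, 26.96775245666504), 88.0529556274414) 49.75
```

View pics/end.png

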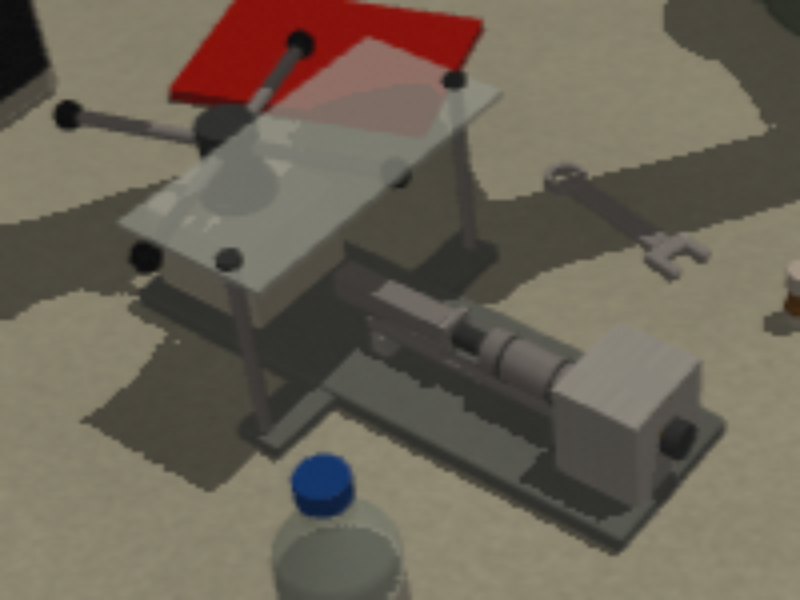

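The picture shows the ram at the rear nose, the front nose inside the bore, the fingers clear and the bystanders undisturbed. Handing in.

```bash
python3 -c "
from h import *
r.hand_in(); print(readout.current_time())"
```

```text
the job is handed in; nothing more can be done
the job is handed in; nothing more can be done
```

I moved the cartridge from its grey rest to the rails, clamped it in the press with three capstan strokes, and handed the job in at about 50 s. No verdict was reported.

**Placing:** After release the cartridge lay about 1 mm off the press axis and within about 0.01 rad of it.

**Clamping:** The capstan turned about 250° clockwise. The finger force stayed near 4.4 N while the capstan turned freely, then rose from -156° as the nose met the stop. It ended at 10.8 N after stopping, which I work out as roughly 33 N on the ram (allowed 15 to 50 N, best about 30 N). The highest finger force I read was 10.8 N, but I only read it after each step had stopped, so I did not see the peaks while moving.

**Last checks:** With the finger backed off, the force returned to about 0. The final picture shows the ram against the rear nose, the front nose in the bore, and the spanner and bottle in place; I did not re-check the other bystanders.

**Not measured or weaker:**
- The ram force is inferred from finger force, with about 0.5 N of noise (roughly ±6 N on the ram).
- The last depth fit was unusable for the cartridge's position along the press, because it took in the ram as well. The nose depth is therefore judged from the picture and the felt stop.

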